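Fold down the vial retainer and shut the sample case

ROBOT

A 7-joint arm with a two-finger parallel gripper is mounted at the origin on the work surface. World frame = base frame: x ahead of the robot, y to its left, z up, the work surface at z = 0. Lengths are in m, angles in rad, forces in N, time in s.
With the tool pointing down it reaches from about 0.4 to 0.925 m from the base axis. Payload 4.1 kg.
Tool frame: the origin (TCP) lies on the centre line of the jaws, within the pads' length; the fingertips stand 11 mm ahead of it and the grasp point (between the pads) lies 8 mm behind it; x points along the fingers, z is the direction in which the jaws open and shut, and the axes are right-handed (so a half turn about x gives the same grasp; the last joint's range is limited). The gripper opens to 85 mm and grips with 20 to 120 N. Pads are 22 mm wide; open, the fingers measure 114 mm over their backs; the gripper's body (76 mm by 85 mm) begins 54 mm behind the grasp point. The pads swing forward as they close: fully open they stand 13 mm farther back than shut.
Start: joints at [-1.249, 0.398, 0.045, 1.537, -0.019, 1.207, -0.051], TCP at [0.266, 0.593, 0.242] pointing down, gripper open.
Joint ranges: [-2.82, 2.82], [-0.49, 2.23], [-1.37, 1.46], [0, 2.46], [-1.36, 4.5], [0.23, 2], [-2.94, 2.94]. Speed limits (rad/s): [2.57, 2.57, 3.14, 3.14, 3.14, 3.14, 3.14].

INTERFACE

Orientations are given as a unit quaternion [x, y, z, w].
In Python, from station import robot gives the robot as it stands.
- The arm moves only by the tool move_arm, never from a script. Its argument "motion" is a list that holds one entry, the list of rows, each a list of 7 numbers: the opening, from -1 (shut) to 1 (fully open), then the shift along the tool's x, y, z in m, then the turn, a rotation vector about the tool's x, y, z in rad. In form: [[[grip, dx, dy, dz, ax, ay, az], ...]]. A call has exactly 10 rows; each row is the pose to reach, as a shift and turn from the pose measured when the call began, along the tool's axes at that moment; what a row does not reach only later rows make up. A row lasts 1/10 s, in which the tool goes at most 50 mm and 8.59 degrees, less where a joint would pass 70% of its speed; a pose out of reach is approached as far as the arm can. A call with a gripper value outside its range is refused whole. The fingers move at their own pace and stop on an object; "newtons" is the grip in N (left out, the last holds). Time passes only in rows, so rows that repeat a pose let the fingers close, or fill a call up. It gives the time, the measured TCP pose, the force and the opening at its end, in the units of the state.
- robot.read_state(): the state, without advancing time (a new reading comes with each control period).
- robot.get_image(name): name is "scene" or "side" or "wrist"; returns the picture (400x640x3 uint8, red, green, blue); there is no depth.
- robot.get_calibration(name): a dict with "mtx" (3x3 intrinsics, pixels), "dist_coeffs" ([k1, k2, p1, p2, k3] as OpenCV has them; the pictures are not rectified), "eye" and "rotation" of the camera in the world. Camera axes: x right, y down, z forward; pixel columns grow to the right and rows downward; lengths in m; the calibration is good to about 2 mm. A picture is of the moment at which its call begins: read the wrist's pose just before it. get_calibration takes no time and is no camera call; for the wrist camera it gives the pose at the moment of the call.
- robot.finish_job(): hands the job in, once; it reports no verdict.
The state is a dict: "clock": time; "joint_positions": joint angles; "qvel": joint speeds; "tau": joint torques, N m; "position": TCP position; "tool_rot": TCP orientation; "ft_force": force on the tool from outside, world axes, zero at the start; "ft_torque": the same for the moment, N m; "opening": opening from 0.0 (shut) to 1.0 (fully open).
Only numpy, scipy, OpenCV 4.12 (cv2) and the standard library are available. Lean on these libraries where they do the work, as an engineer would, in place of code of your own. Each camera call takes 0.05 s, during which the arm holds its last target.

TASK

Put the sample case away: with the fingers, push the upright metal flap down until it lies flat over the vials, and only then push the open cover over until it is fully shut on the case. Just push with the fingers: do not pick anything up, leave the vials in their holes and the bottle, jar and can standing where they are.

Things in the scene. Friction and masses are not known exactly. Their poses are not given: they have to be found in the camera images.
- case: Grey plastic open-topped sample case, 220 (its x) x 160 (its y) x 60 mm high, walls 5 mm, fixed to the bench. Origin: centre of its underside, on the bench. Its x axis points away from the flap's hinge side, its y axis to the cover's hinge side, z up. White vial block in the half at -x; foam with tweezers (under 25 mm high) beyond x = 43 mm.
- flap (a joint): Angle (rad) of the flap, a bare aluminium plate 120 long x 90 wide x 4 mm inside the case. 0 = lying flat, pointing to case +x (x -95 to +25 mm, y -45 to +45 mm, its top at z = 49 mm, 11 mm below the rim); 1.57 = upright. Starts at 1.4 to 1.62, stops at 1.75. A stiff hinge, stays where left; about 1 N at its free edge moves it. Standing, it blocks the cover.
- flap_hinge (a point): Middle of the flap's hinge line, which is parallel to the case's y axis at case x = -95, y = 0, z = 45 mm. Pushed on its face on the case's -x side (the robot's side), the flap folds away from the robot and down.
- flap_edge (a point): Middle of the flap's free edge, on the face that is uppermost when it lies flat, 120 mm from its hinge line.
- cover (a joint): Angle (rad) of the cover, a grey plastic plate 220 (along its hinge) x 160 x 6 mm with a thumb lip, 50 mm wide, sticking out 12 mm at the middle of its free edge. 0 = shut flat on the rim (top at z = 67 mm), 1.57 = upright. Starts at 1.62 to 1.85, leaning outwards; stops at 1.95. A stiff hinge, stays where left; 2 to 4 N at the free edge moves it, right down to shut.
- cover_hinge (a point): Middle of the cover's hinge line, which is parallel to the case's x axis at case x = 0, y = +80, z = 60 mm. Pushed on its outer face, from the case's +y side, the cover swings over towards -y and down.
- cover_edge (a point): Middle of the cover's free edge (without the lip), on its outer face, 160 mm from the hinge line.
- vial0: Small loose glass vial with a white cap, 23 mm across, 33 mm high, standing in a hole of the block in the case (at case x = -35, y = -33 mm), top at z = 38 mm. Origin: centre of its underside. Leave it there.
- vial1: Same vial, at case y = 0. Leave it there.
- vial2: Same vial, at case y = +33 mm. Leave it there.
- wash_bottle: Loose white plastic wash bottle, 60 mm across, 123 mm high with its thin spout 168 mm, standing near the case on its -y or +x side. Origin: centre of its underside. Bystander.
- amber_jar: Loose amber glass jar with a black cap, 56 mm across, 75 mm high, standing near the case likewise. Origin: centre of its underside. Bystander.
- spray_can: Loose metal can with a paper label, 54 mm across, 130 mm high, standing near the case likewise. Origin: centre of its underside. Bystander.

How it is judged:
By the outcome, as a careful person would: the job done as asked, in the order asked, and still so for the second after the job is handed in, with the robot touching nothing.
It also fails if it takes over 58 s, if anything falls off the work surface, if the arm or the gripper's body presses on something with over 40 N, if the wrist force passes 120 N, or if a joint passes its speed limit or range.

## Working session

There is one attempt and no reset: what is moved stays moved. The work goes in short steps, Python scripts to look and compute and a tool call to move; the robot and the scene stay as the last step left them, time stands still between calls to the robot, and variables do not carry over. Pictures are saved under pics/ and viewed, and the job is handed in when it is done.

Besides the shell and the picture viewer there is one more tool, called after "Call:" as name(argument=value, ...), one argument or row to a line, values as JSON. move_arm: Moves the arm, as the interface text tells. Its arguments: {"type":"object","properties":{"motion":{"type":"array","items":{"type":"array","items":{"type":"array","items":{"type":"number"}}}},"newtons":{"type":"number"}},"required":["motion"]}

```bash
ls; mkdir -p pics; python3 - <<'E'
from station import robot
import cv2
print(robot.read_state())
for n in ["scene","side","wrist"]:
    c=robot.get_calibration(n); print(n,c)
    cv2.imwrite(f"pics/{n}0.png",robot.get_image(n)[:,:,::-1])
E
```

```text
pics
{'clock': 0.0, 'joint_positions': array([-1.24899032,  0.39924367,  0.04507109,  1.53793292, -0.01868724,
        1.20689661, -0.05069615]), 'qvel': array([-0.00030367, -0.000601  , -0.00128595,  0.0015267 ,  0.00237878,
        0.00119929,  0.0012637 ]), 'tau': array([-4.42846258e-04, -4.75113416e+01,  1.36432361e+00, -2.54227549e+01,
        1.15350014e-02,  9.28046502e-03,  1.84087156e-05]), 'position': array([0.26526643, 0.59270865, 0.24120728]), 'tool_rot': array([-0.38501639,  0.59395993,  0.38412659,  0.59280751]), 'ft_force': array([ 0.56607061,  0.04039467, -0.17153362]), 'ft_torque': array([0.02208481, 0.01314491, 0.04952785]), 'opening': 0.9977107747012797}
scene {'mtx': array([[473.93517171,   0.        , 318.81237927],
       [  0.        , 473.93517171, 194.27262495],
       [  0.        ,   0.        ,   1.        ]]), 'dist_coeffs': array([-0.01016722,  0.        ,  0.        ,  0.        ,  0.        ]), 'eye': array([1.1060358 , 0.08535086, 0.70157559]), 'rotation': array([ 0.58340771,  0.73954102, -0.26041136, -0.21189724])}
side {'mtx': array([[451.47230275,   0.        , 314.15388705],
       [  0.        , 451.47230275, 204.20017932],
       [  0.        ,   0.        ,   1.        ]]), 'dist_coeffs': array([-0.04512051,  0.        ,  0.        ,  0.        ,  0.        ]), 'eye': array([0.2008054 , 0.4027489 , 0.58706714]), 'rotation': array([-0.33260802,  0.84316824, -0.39026043,  0.16166637])}
wrist {'mtx': array([[360.37996702,   0.        , 318.63368575],
       [  0.        , 360.37996702, 201.50891993],
       [  0.        ,   0.        ,   1.        ]]), 'dist_coeffs': array([0.00800853, 0.        , 0.        , 0.        , 0.        ]), 'eye': array([0.19814393, 0.6215924 , 0.3732798 ]), 'rotation': array([0.83021187, 0.5386809 , 0.07721758, 0.12086593])}
```

View pics/scene0.png

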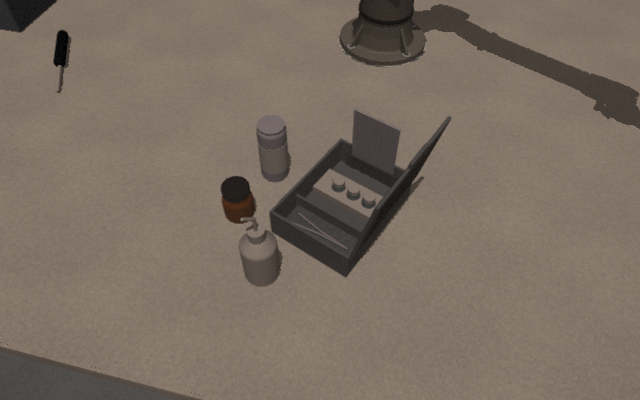

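View pics/side0.png

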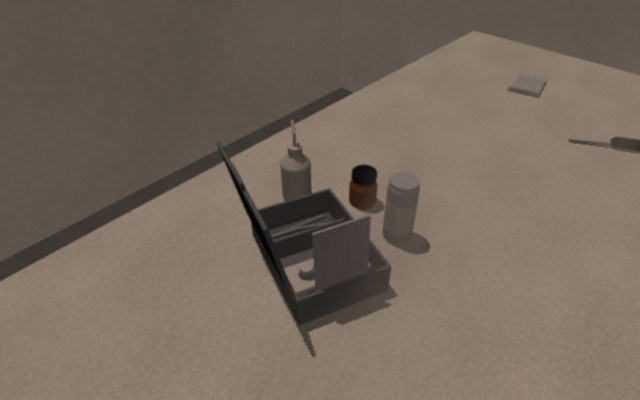

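View pics/wrist0.png

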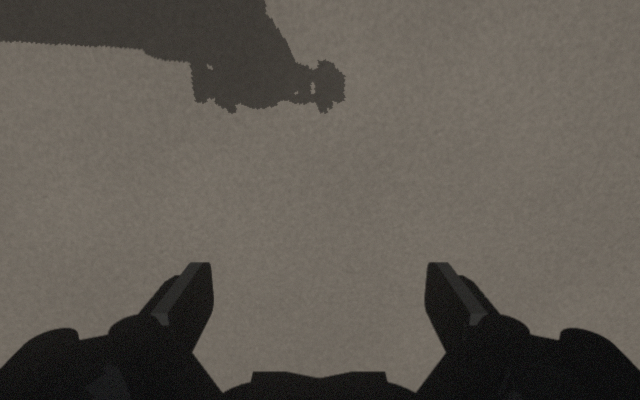

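```bash
cat > h.py <<'E'
import numpy as np, cv2
from scipy.spatial.transform import Rotation as R
def proj(c,P):
    P=np.atleast_2d(P).astype(float); Rw=R.from_quat(c["rotation"]).as_matrix()
    p=(P-c["eye"])@Rw
    return cv2.projectPoints(p.reshape(-1,1,3),np.zeros(3),np.zeros(3),c["mtx"],c["dist_coeffs"])[0].reshape(-1,2)
E
python3 - <<'E'
from h import *
from station import robot
for n in ["scene","side"]:
    print(proj(robot.get_calibration(n),[[0,0,0],[.5,0,0]]))
def lighten(im): return cv2.convertScaleAbs(im,alpha=1.8)
a=cv2.imread("pics/scene0.png")[95:285,215:465]; cv2.imwrite("pics/sc.png",cv2.resize(lighten(a),None,fx=3,fy=3,interpolation=cv2.INTER_CUBIC))
a=cv2.imread("pics/side0.png")[120:330,210:460]; cv2.imwrite("pics/si.png",cv2.resize(lighten(a),None,fx=2.8,fy=2.8,interpolation=cv2.INTER_CUBIC))
E
```

```text
[[381.53008674  39.66948517]
 [343.94935845 179.96360636]]
[[686.24964053 503.28797277]
 [353.96763157 280.53831698]]
```

View pics/sc.png

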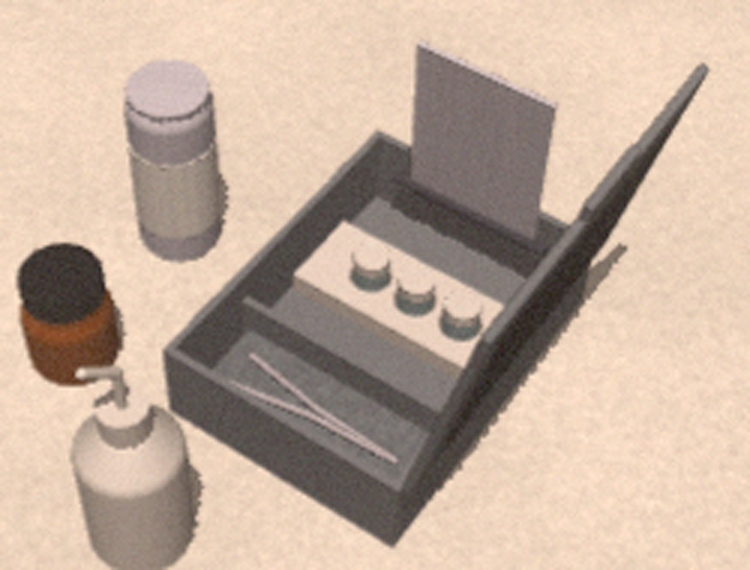

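View pics/si.png

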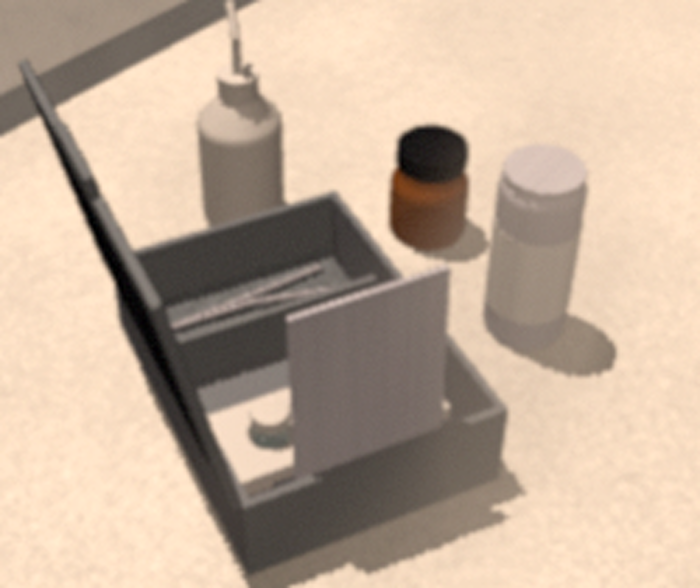

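```bash
cat >> h.py <<'E'
def flap(t,r,y,n=4): return [-95+r*np.cos(t)-n*np.sin(t), y, 45+r*np.sin(t)+n*np.cos(t)]
def cover(t,r,x,n=7): return [x, 80-r*np.cos(t)+n*np.sin(t), 60+r*np.sin(t)+n*np.cos(t)]
def toW(p,P): 
    P=np.atleast_2d(P)/1000.; c,s=np.cos(p[2]),np.sin(p[2])
    return P@np.array([[c,s,0],[-s,c,0],[0,0,1]])+[p[0],p[1],0]
def toC(p,W):
    W=np.atleast_2d(W)-[p[0],p[1],0]; c,s=np.cos(p[2]),np.sin(p[2])
    return W@np.array([[c,s,0],[-s,c,0],[0,0,1]]).T*1000
E
cat > fit.py <<'E'
from h import *
from station import robot
from scipy.optimize import least_squares
cs=robot.get_calibration("scene"); cd=robot.get_calibration("side")
def U(l,o,s): return (np.array(l)+.5)/s-.5+o
obs1=U([(378,132),(166,352),(172,408),(405,490),(392,546),(420,43),(555,104),(412,185),(707,68),(490,340)],[215,95],3)
obs2=U([(504,410),(243,498),(250,570),(335,195),(290,317),(446,270),(25,65),(158,305)],[210,120],2.8)
def model(p):
    f,c=p[3],p[4]
    a=[[-110,-80,60],[110,-80,60],[110,-80,0],[110,80,60],[110,80,0],flap(f,120,-45,2),flap(f,120,45,2),flap(f,15,-45,0)]+[cover(c,160,-110,4),cover(c,160,110,4)]
    b=[[-110,-80,60],[-110,80,60],[-110,80,0],[110,-80,60],flap(f,120,45,2),flap(f,120,-45,2),cover(c,160,110,4),cover(c,160,-110,4)]
    return proj(cs,toW(p,a)),proj(cd,toW(p,b))
def res(p):
    a,b=model(p); d1=a-obs1; d1[7,1]=0
    return np.r_[d1.ravel(),(b-obs2).ravel()]
best=None
for yaw in np.arange(-3,3.2,.5):
    s=least_squares(res,[.55,-.02,yaw,1.5,1.7],loss="soft_l1")
    if best is None or s.cost<best.cost: best=s
p=best.x; print(np.round(p,4),best.cost); r=np.round(res(p).reshape(-1,2),1); print(r[:10].tolist()); print(r[10:].tolist())
np.save("p.npy",p)
for n,ct in [("hinge-x",[-110,80,60]),("flaptop",flap(p[3],120,0)),("covtop",cover(p[4],160,0)),("covhinge",[0,80,60])]: print(n,toW(p,ct))
# bystander base centres from both views (base pixel)
for im,c in (("scene0",cs),("side0",cd)):
    I=cv2.convertScaleAbs(cv2.imread(f"pics/{im}.png"),alpha=1.8)
    ol=toW(p,[[x,y,z] for z in(0,60) for x,y in((-110,-80),(110,-80),(110,80),(-110,80),(-110,-80))]); q=proj(c,ol)
    for k in(0,5): cv2.polylines(I,[np.round(q[k:k+5]*8).astype(int)],0,(0,255,0),1,cv2.LINE_AA,3)
    for pts in ([flap(p[3],0,-45),flap(p[3],120,-45),flap(p[3],120,45),flap(p[3],0,45)],[cover(p[4],0,-110),cover(p[4],160,-110),cover(p[4],160,110),cover(p[4],0,110)]):
        cv2.polylines(I,[np.round(proj(c,toW(p,pts))*8).astype(int)],1,(0,0,255),1,cv2.LINE_AA,3)
    cv2.imwrite(f"pics/ov_{im}.png",cv2.resize(I[95:340,200:470],None,fx=2.4,fy=2.4))
a=cv2.imread("pics/ov_scene0.png");b=cv2.imread("pics/ov_side0.png");cv2.imwrite("pics/ov.png",cv2.resize(np.hstack([a,b]),(800,363)))
E
python3 fit.py
```

```text
[ 0.5782  0.0128 -0.3809  1.5173  1.7582] 17.57687086735463
[[-0.1, -1.2], [-0.9, -0.9], [-0.5, 0.6], [-1.3, 0.1], [1.0, 0.3], [-0.6, -1.1], [0.4, -0.4], [-0.6, 0.0], [-0.1, -2.3], [-0.7, -0.8]]
[[1.0, -0.3], [-0.2, 3.8], [-1.2, 2.4], [-0.9, -1.7], [-1.8, 0.4], [0.4, -1.8], [-2.1, -1.7], [-0.8, 0.8]]
hinge-x [[0.50581532 0.12796808 0.06      ]]
flaptop [[0.49225202 0.04722376 0.16504217]]
covtop [[0.6215725  0.12114006 0.21589309]]
covhinge [[0.60793249 0.08707695 0.06      ]]
```

View pics/ov.png

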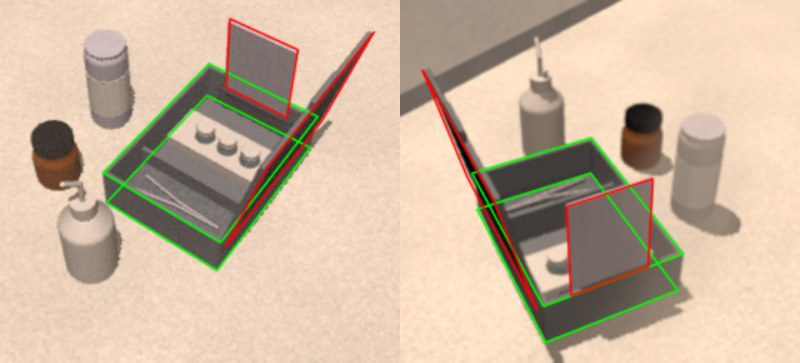

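```bash
cat >> h.py <<'E'
def plan(way, p, yaw):
    """way: list of case-mm TCP positions; yaw: world angle of tool z; prints tool-frame shift/rotvec from current pose"""
    from station import robot
    s=robot.read_state(); R0=R.from_quat(s["tool_rot"]); P0=s["position"]
    z=np.array([np.cos(yaw),np.sin(yaw),0]); x=np.array([0,0,-1.]); 
    R1=R.from_matrix(np.c_[x,np.cross(z,x),z])
    rv=(R0.inv()*R1).as_rotvec()
    print("case pos now",toC(p,P0).round(1),"clock",s["clock"],"ft",s["ft_force"].round(1),"open",round(s["opening"],2))
    for w,W in zip(way,toW(p,way)): print(np.round(w,0),"world",W.round(3),"d",R0.inv().apply(W-P0).round(3),"rv",rv.round(3))
def inter(c,u,v,z=0):
    q=cv2.undistortPoints(np.array([[[u,v]]],float),c["mtx"],c["dist_coeffs"])[0,0]
    d=R.from_quat(c["rotation"]).apply([q[0],q[1],1]); return c["eye"]+d*(z-c["eye"][2])/d[2]
E
python3 - <<'E'
from h import *
from station import robot
p=np.load("p.npy"); s=robot.read_state()
print(R.from_quat(s["tool_rot"]).as_matrix().round(3))
c=robot.get_calibration("scene")
for n,u in dict(can=(181,236),jar=(72,358),bottle=(140,535)).items():
    w=inter(c,u[0]/3+215,u[1]/3+95); print(n,w.round(3),toC(p,w).round(0))
c=robot.get_calibration("side")
for n,u in dict(can=(526,310),jar=(427,225),bottle=(245,215)).items():
    w=inter(c,u[0]/2.8+210,u[1]/2.8+120); print(n,w.round(3),toC(p,w).round(0))
print("yaw opts",p[2],p[2]+np.pi/2)
for y in (p[2],p[2]+np.pi/2,p[2]+np.pi): plan([[-128,-10,160]],p,y)
E
```

```text
[[-0.001 -0.913  0.408]
 [-0.001  0.408  0.913]
 [-1.    -0.    -0.002]]
can [ 0.516 -0.135  0.   ] [[  -3. -161.    0.]]
jar [ 0.628 -0.172  0.   ] [[ 115. -153.    0.]]
bottle [ 0.737 -0.094  0.   ] [[187. -40.   0.]]
can [ 0.517 -0.15   0.   ] [[   4. -174.    0.]]
jar [ 0.622 -0.175  0.   ] [[ 111. -158.    0.]]
bottle [ 0.728 -0.094  0.   ] [[179. -43.   0.]]
yaw opts -0.38087994427945443 1.1899163825154422
case pos now [[-506.1  422.2  241.5]] clock 0.15 ft [ 0.1 -0.2  0. ] open 1.0
[-128  -10  160] world [0.456 0.051 0.16 ] d [ 0.082 -0.395 -0.417] rv [ 1.531e+00 -1.000e-03  1.000e-03]
case pos now [[-506.1  422.2  241.5]] clock 0.15 ft [ 0.1 -0.2  0. ] open 1.0
[-128  -10  160] world [0.456 0.051 0.16 ] d [ 0.082 -0.395 -0.417] rv [-0.04  -0.002  0.   ]
case pos now [[-506.1  422.2  241.5]] clock 0.15 ft [ 0.1 -0.2  0. ] open 1.0
[-128  -10  160] world [0.456 0.051 0.16 ] d [ 0.082 -0.395 -0.417] rv [-1.611e+00 -1.000e-03 -1.000e-03]
```

Call:
move_arm(
  motion=[
    [[-1,0,-0.035,-0.04,0,0,0],[-1,0,-0.07,-0.08,-0.02,0,0],[-1,0,-0.105,-0.12,-0.04,0,0],[-1,0,-0.14,-0.16,-0.04,0,0],[-1,0,-0.175,-0.2,-0.04,0,0],[-1,0,-0.21,-0.24,-0.04,0,0],[-1,0,-0.245,-0.28,-0.04,0,0],[-1,0,-0.28,-0.315,-0.04,0,0],[-1,0,-0.315,-0.35,-0.04,0,0],[-1,0,-0.345,-0.38,-0.04,0,0]],
  ],
  newtons=30,
)

```text
clock: 1.15
position: [0.4203, 0.116, 0.2422]
tool_rot: [-0.397, 0.586, 0.396, 0.585]
ft_force: [0.4, 0.8, 0.2]
opening: -0.002
```

```bash
python3 - <<'E'
from h import *
p=np.load("p.npy")
plan([[-130,-10,190],[-130,-10,160]],p,p[2]+np.pi/2)
E
```

```text
case pos now [[-185.    37.1  242.2]] clock 1.15 ft [0.4 0.8 0.2] open -0.0
[-130  -10  190] world [0.454 0.052 0.19 ] d [ 0.052 -0.055 -0.047] rv [ 0.    -0.001  0.   ]
[-130  -10  160] world [0.454 0.052 0.16 ] d [ 0.082 -0.055 -0.047] rv [ 0.    -0.001  0.   ]
```

Call:
move_arm(
  motion=[
    [[-1,0.01,-0.015,-0.015,0,0,0],[-1,0.02,-0.03,-0.03,0,0,0],[-1,0.04,-0.04,-0.047,0,0,0],[-1,0.06,-0.045,-0.047,0,0,0],[-1,0.08,-0.045,-0.047,0,0,0],[-1,0.082,-0.045,-0.047,0,0,0],[-1,0.082,-0.045,-0.047,0,0,0],[-1,0.082,-0.045,-0.047,0,0,0],[-1,0.082,-0.045,-0.047,0,0,0],[-1,0.082,-0.045,-0.047,0,0,0]],
  ],
)

```text
clock: 2.15
position: [0.4451, 0.0559, 0.161]
tool_rot: [-0.397, 0.585, 0.396, 0.586]
ft_force: [-0.7, -0.3, -0.1]
opening: 0.002
```

```bash
cat > look.py <<'E'
import sys
from h import *
from station import robot
k=sys.argv[1]; o=[]
for n in ("scene","side"):
    I=cv2.convertScaleAbs(robot.get_image(n)[:,:,::-1],alpha=1.8); cv2.imwrite(f"pics/{n}_{k}.png",I)
    o.append(cv2.resize(I[0:340,200:470] if n=="scene" else I[60:400,200:470],(400,504)))
cv2.imwrite(f"pics/b_{k}.png",np.hstack(o))
E
python3 look.py 1; python3 - <<'E'
from h import *
p=np.load("p.npy")
w=[]
for t in (1.5,1.35,1.2,1.05,.9,.75,.6,.45,.3,.2,.1,.0):
    f=flap(t,95,-10); w.append([f[0]-11,-10,f[2]+11])
plan(w,p,p[2]+np.pi/2)
E
```

```text
case pos now [[-139.8   -9.7  160.7]] clock 2.25 ft [ 0.3  1.4 -0.3] open 0.0
[-103.  -10.  151.] world [0.479 0.042 0.151] d [ 0.01  -0.037 -0.   ] rv [0.001 0.    0.001]
[-89. -10. 150.] world [0.492 0.037 0.15 ] d [ 0.011 -0.051 -0.   ] rv [0.001 0.    0.001]
[-75. -10. 146.] world [0.505 0.032 0.146] d [ 0.015 -0.064 -0.   ] rv [0.001 0.    0.001]
[-62. -10. 140.] world [0.517 0.027 0.14 ] d [ 0.02  -0.078 -0.   ] rv [0.001 0.    0.001]
[-50. -10. 133.] world [0.528 0.022 0.133] d [ 0.028 -0.09  -0.   ] rv [0.001 0.    0.001]
[-39. -10. 124.] world [0.538 0.018 0.124] d [ 0.037 -0.101 -0.   ] rv [0.001 0.    0.001]
[-30. -10. 113.] world [0.547 0.015 0.113] d [ 0.048 -0.11  -0.   ] rv [0.001 0.    0.001]
[-22. -10. 101.] world [0.554 0.012 0.101] d [ 0.06  -0.118 -0.   ] rv [0.001 0.    0.001]
[-16. -10.  88.] world [0.559 0.01  0.088] d [ 0.073 -0.123 -0.   ] rv [0.001 0.    0.001]
[-14. -10.  79.] world [0.562 0.009 0.079] d [ 0.082 -0.126 -0.   ] rv [0.001 0.    0.001]
[-12. -10.  69.] world [0.563 0.008 0.069] d [ 0.091 -0.128 -0.   ] rv [0.001 0.    0.001]
[-11. -10.  60.] world [0.564 0.008 0.06 ] d [ 0.101 -0.129 -0.   ] rv [0.001 0.    0.001]
```

View pics/b_1.png

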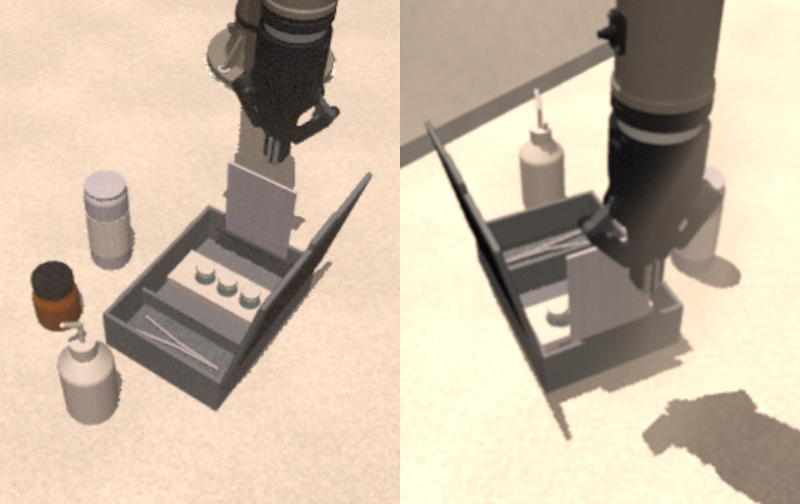

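Call:
move_arm(
  motion=[
    [[-1,0.01,-0.015,0,0,0,0],[-1,0.01,-0.03,0,0,0,0],[-1,0.01,-0.04,0,0,0,0],[-1,0.012,-0.052,0,0,0,0],[-1,0.015,-0.064,0,0,0,0],[-1,0.02,-0.078,0,0,0,0],[-1,0.028,-0.09,0,0,0,0],[-1,0.037,-0.101,0,0,0,0],[-1,0.037,-0.101,0,0,0,0],[-1,0.037,-0.101,0,0,0,0]],
  ],
)

```text
clock: 3.25
position: [0.5385, 0.0181, 0.1234]
tool_rot: [-0.397, 0.586, 0.396, 0.585]
ft_force: [0.2, -0.3, -0.1]
opening: -0.002
```

```bash
python3 look.py 2; python3 - <<'E'
from h import *
p=np.load("p.npy")
w=[]
for t in (.75,.6,.45,.3,.2,.1,.0):
    f=flap(t,95,-10); w.append([f[0]-11,-10,f[2]+11])
plan(w,p,p[2]+np.pi/2)
E
```

```text
case pos now [[-39.   -9.5 123.9]] clock 3.35 ft [0.1 0.  0.4] open -0.0
[-39. -10. 124.] world [0.538 0.018 0.124] d [ 0.     0.    -0.001] rv [0.001 0.    0.001]
[-30. -10. 113.] world [0.547 0.015 0.113] d [ 0.011 -0.009 -0.001] rv [0.001 0.    0.001]
[-22. -10. 101.] world [0.554 0.012 0.101] d [ 0.023 -0.017 -0.001] rv [0.001 0.    0.001]
[-16. -10.  88.] world [0.559 0.01  0.088] d [ 0.036 -0.023 -0.001] rv [0.001 0.    0.001]
[-14. -10.  79.] world [0.562 0.009 0.079] d [ 0.045 -0.025 -0.001] rv [0.001 0.    0.001]
[-12. -10.  69.] world [0.563 0.008 0.069] d [ 0.054 -0.027 -0.001] rv [0.001 0.    0.001]
[-11. -10.  60.] world [0.564 0.008 0.06 ] d [ 0.064 -0.028 -0.001] rv [0.001 0.    0.001]
```

View pics/b_2.png

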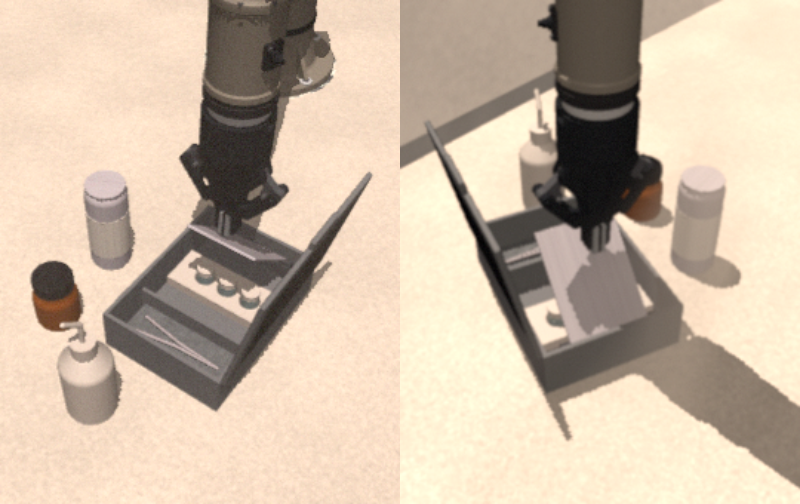

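Call:
move_arm(
  motion=[
    [[-1,0.006,-0.005,0,0,0,0],[-1,0.012,-0.01,0,0,0,0],[-1,0.024,-0.017,0,0,0,0],[-1,0.036,-0.022,0,0,0,0],[-1,0.045,-0.025,0,0,0,0],[-1,0.053,-0.027,0,0,0,0],[-1,0.058,-0.028,0,0,0,0],[-1,0.062,-0.028,0,0,0,0],[-1,0.064,-0.028,0,0,0,0],[-1,0.064,-0.028,0,0,0,0]],
  ],
)

```text
clock: 4.35
position: [0.5644, 0.008, 0.0602]
tool_rot: [-0.397, 0.585, 0.396, 0.586]
ft_force: [0.3, 0.2, 0.6]
opening: 0.001
```

```bash
python3 look.py 3; python3 - <<'E'
from h import *
p=np.load("p.npy")
plan([[-11,-10,60]],p,p[2]+np.pi/2)
E
```

```text
case pos now [[-10.9  -9.4  60.2]] clock 4.45 ft [-1.   0.4  0.2] open -0.0
[-11 -10  60] world [0.564 0.008 0.06 ] d [ 0.     0.    -0.001] rv [0.001 0.001 0.001]
```

View pics/b_3.png

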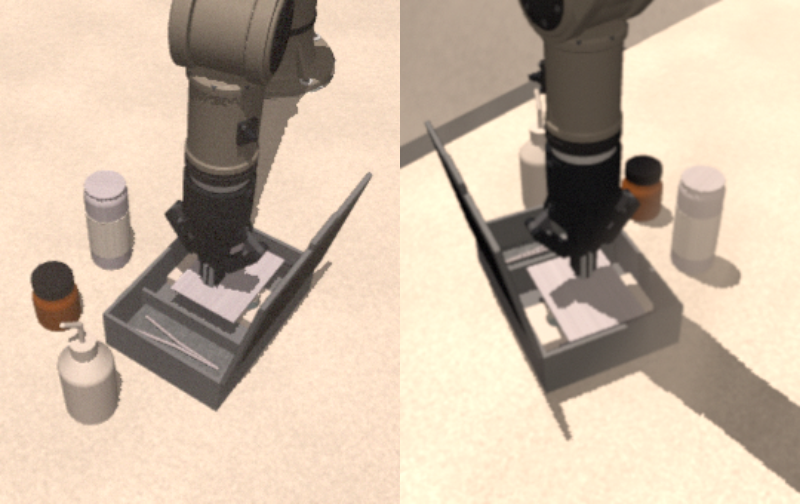

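Call:
move_arm(
  motion=[
    [[-1,0.001,0,0,0,0,0],[-1,0.001,0,0,0,0,0],[-1,0.002,0,0,0,0,0],[-1,0.002,0,0,0,0,0],[-1,0.003,0,0,0,0,0],[-1,0.003,0,0,0,0,0],[-1,0.004,0,0,0,0,0],[-1,0.004,0,0,0,0,0],[-1,0.004,0,0,0,0,0],[-1,0.004,0,0,0,0,0]],
  ],
)

```text
clock: 5.45
position: [0.5646, 0.0082, 0.0596]
tool_rot: [-0.396, 0.585, 0.397, 0.586]
ft_force: [-8.1, -0.0, 25.4]
opening: 0.002
```

Call:
move_arm(
  motion=[
    [[-1,-0.01,0,0,0,0,0],[-1,-0.04,0,0,0,0,0],[-1,-0.08,0,0,0,0,0],[-1,-0.12,0,0,0,0,0],[-1,-0.16,0,0,0,0,0],[-1,-0.2,0,0,0,0,0],[-1,-0.235,0,0,0,0,0],[-1,-0.25,0.01,0.03,0,0,0],[-1,-0.25,0.02,0.07,0,0,0],[-1,-0.25,0.034,0.11,0,0,0]],
  ],
)

```text
clock: 6.45
position: [0.5744, 0.1231, 0.3112]
tool_rot: [-0.396, 0.584, 0.396, 0.588]
ft_force: [0.2, -0.7, -0.8]
opening: 0.001
```

```bash
python3 - <<'E'
from h import *
p=np.load("p.npy")
plan([[-45,175,300],[-45,175,212]],p,p[2]+np.pi/2)
E
```

```text
case pos now [[-44.5 100.9 311.2]] clock 6.45 ft [ 0.2 -0.7 -0.8] open 0.0
[-45 175 300] world [0.601 0.192 0.3  ] d [0.011 0.001 0.074] rv [-0.001  0.004  0.002]
[-45 175 212] world [0.601 0.192 0.212] d [0.099 0.001 0.074] rv [-0.001  0.004  0.002]
```

Call:
move_arm(
  motion=[
    [[-1,0,0,0.03,0,0,0],[-1,0,0,0.06,0,0,0],[-1,0,0,0.075,0,0,0],[-1,0.03,0,0.075,0,0,0],[-1,0.06,0,0.075,0,0,0],[-1,0.09,0,0.075,0,0,0],[-1,0.097,0,0.075,0,0,0],[-1,0.097,0,0.075,0,0,0],[-1,0.097,0,0.075,0,0,0],[-1,0.097,0,0.075,0,0,0]],
  ],
)

```text
clock: 7.45
position: [0.6039, 0.193, 0.2166]
tool_rot: [-0.396, 0.583, 0.396, 0.589]
ft_force: [0.2, 0.2, -0.4]
opening: 0.004
```

```bash
python3 look.py 4; python3 - <<'E'
from h import *
p=np.load("p.npy")
w=[]
for t in (1.6,1.4,1.2,1.,.8,.6,.4,.2,.1,0):
    f=cover(t,140 if t>.5 else 135,-45); w.append([-45,f[1]+14.5,f[2]+11])
plan(w,p,p[2]+np.pi/2)
E
```

```text
case pos now [[-43.4 176.8 216.1]] clock 7.55 ft [0.2 0.3 1.3] open -0.0
[-45. 106. 211.] world [0.576 0.128 0.211] d [ 0.005  0.001 -0.071] rv [-0.002  0.006  0.004]
[-45.  78. 210.] world [0.565 0.102 0.21 ] d [ 0.005  0.001 -0.099] rv [-0.002  0.006  0.004]
[-45.  50. 204.] world [0.555 0.076 0.204] d [ 0.011  0.001 -0.127] rv [-0.002  0.006  0.004]
[-45.  25. 193.] world [0.546 0.053 0.193] d [ 0.023  0.001 -0.152] rv [-0.002  0.006  0.004]
[-45.   2. 176.] world [0.537 0.031 0.176] d [ 0.039  0.001 -0.175] rv [-0.002  0.006  0.004]
[-45. -17. 156.] world [0.53  0.014 0.156] d [ 0.059  0.001 -0.194] rv [-0.002  0.006  0.004]
[-45. -27. 130.] world [0.526 0.004 0.13 ] d [ 0.085  0.002 -0.204] rv [-0.002  0.006  0.004]
[-45. -36. 105.] world [ 0.523 -0.004  0.105] d [ 0.11   0.002 -0.214] rv [-0.002  0.006  0.004]
[-45. -39.  91.] world [ 0.522 -0.007  0.091] d [ 0.123  0.002 -0.217] rv [-0.002  0.006  0.004]
[-45. -40.  78.] world [ 0.521 -0.008  0.078] d [ 0.137  0.002 -0.218] rv [-0.002  0.006  0.004]
```

View pics/b_4.png

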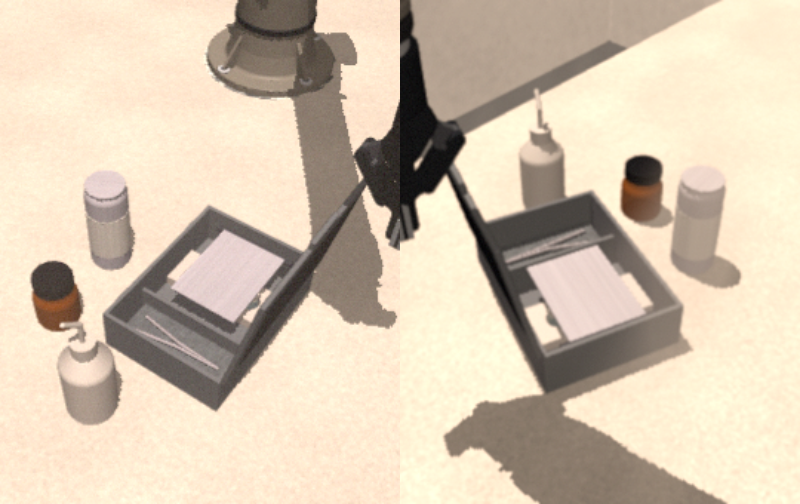

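The flap lies flat over the vials. It sits below the rim in both views, the vials are in their holes and the bystanders haven't moved. The fingers are outside the cover, so I'll push it next.

Call:
move_arm(
  motion=[
    [[-1,0.004,0,-0.02,0,0,0],[-1,0.004,0,-0.04,0,0,0],[-1,0.004,0,-0.055,0,0,0],[-1,0.004,0,-0.068,0,0,0],[-1,0.004,0,-0.08,0,0,0],[-1,0.004,0,-0.092,0,0,0],[-1,0.006,0,-0.104,0,0,0],[-1,0.009,0,-0.116,0,0,0],[-1,0.011,0,-0.127,0,0,0],[-1,0.011,0,-0.127,0,0,0]],
  ],
)

```text
clock: 8.55
position: [0.5548, 0.0726, 0.2034]
tool_rot: [-0.395, 0.585, 0.395, 0.588]
ft_force: [-0.5, -0.9, 0.9]
opening: -0.003
```

```bash
python3 look.py 5; python3 - <<'E'
from h import *
p=np.load("p.npy")
w=[]
for t in (1.2,1.,.8,.6,.4,.2,.1,0):
    f=cover(t,140 if t>.5 else 135,-45); w.append([-45,f[1]+14.5,f[2]+11])
plan(w,p,p[2]+np.pi/2)
E
```

```text
case pos now [[-44.   48.9 203.7]] clock 8.65 ft [-0.3  0.3 -0.2] open 0.0
[-45.  50. 204.] world [0.555 0.076 0.204] d [-0.     0.001  0.001] rv [-0.002  0.005  0.003]
[-45.  25. 193.] world [0.546 0.053 0.193] d [ 0.011  0.001 -0.024] rv [-0.002  0.005  0.003]
[-45.   2. 176.] world [0.537 0.031 0.176] d [ 0.027  0.001 -0.047] rv [-0.002  0.005  0.003]
[-45. -17. 156.] world [0.53  0.014 0.156] d [ 0.048  0.001 -0.066] rv [-0.002  0.005  0.003]
[-45. -27. 130.] world [0.526 0.004 0.13 ] d [ 0.073  0.001 -0.076] rv [-0.002  0.005  0.003]
[-45. -36. 105.] world [ 0.523 -0.004  0.105] d [ 0.099  0.001 -0.086] rv [-0.002  0.005  0.003]
[-45. -39.  91.] world [ 0.522 -0.007  0.091] d [ 0.112  0.001 -0.089] rv [-0.002  0.005  0.003]
[-45. -40.  78.] world [ 0.521 -0.008  0.078] d [ 0.125  0.001 -0.09 ] rv [-0.002  0.005  0.003]
```

View pics/b_5.png

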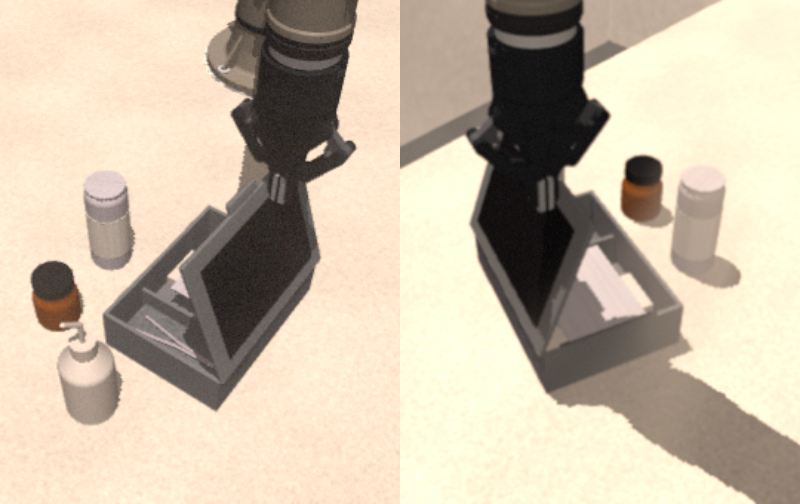

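Call:
move_arm(
  motion=[
    [[-1,0.005,0,-0.012,0,0,0],[-1,0.011,0,-0.024,0,0,0],[-1,0.019,0,-0.036,0,0,0],[-1,0.027,0,-0.047,0,0,0],[-1,0.037,0,-0.057,0,0,0],[-1,0.048,0,-0.066,0,0,0],[-1,0.06,0,-0.071,0,0,0],[-1,0.073,0,-0.076,0,0,0],[-1,0.086,0,-0.081,0,0,0],[-1,0.098,0,-0.085,0,0,0]],
  ],
)

```text
clock: 9.65
position: [0.5238, -0.0043, 0.1039]
tool_rot: [-0.395, 0.584, 0.396, 0.588]
ft_force: [0.2, 0.4, 1.9]
opening: -0.002
```

```bash
python3 look.py 6; python3 - <<'E'
from h import *
p=np.load("p.npy")
w=[]
for t in (.2,.1,0):
    f=cover(t,140 if t>.5 else 135,-45); w.append([-45,f[1]+14.5,f[2]+11])
plan(w,p,p[2]+np.pi/2)
E
```

```text
case pos now [[-45.5 -36.8 103.1]] clock 9.75 ft [0.1 0.6 0.4] open 0.0
[-45. -36. 105.] world [ 0.523 -0.004  0.105] d [-0.002 -0.     0.   ] rv [-0.003  0.003 -0.001]
[-45. -39.  91.] world [ 0.522 -0.007  0.091] d [ 0.012 -0.    -0.002] rv [-0.003  0.003 -0.001]
[-45. -40.  78.] world [ 0.521 -0.008  0.078] d [ 0.025 -0.001 -0.004] rv [-0.003  0.003 -0.001]
```

View pics/b_6.png

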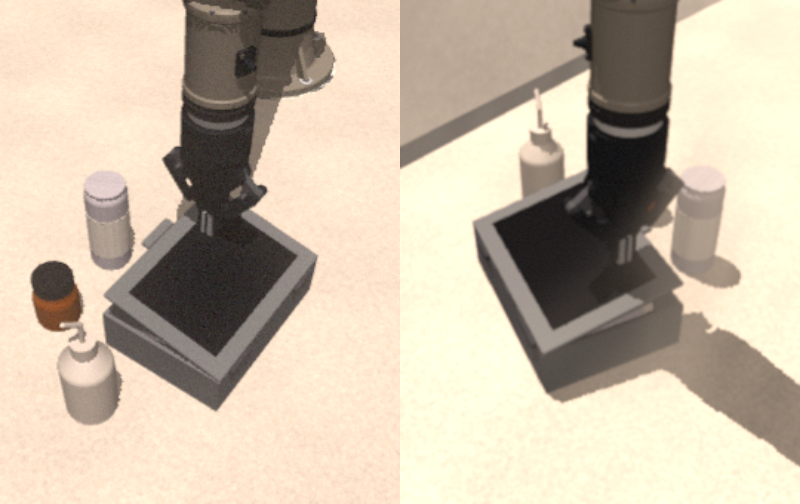

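Call:
move_arm(
  motion=[
    [[-1,0.006,0,-0.001,0,0,0],[-1,0.012,0,-0.002,0,0,0],[-1,0.017,0,-0.003,0,0,0],[-1,0.022,0,-0.004,0,0,0],[-1,0.024,0,-0.004,0,0,0],[-1,0.026,0,-0.004,0,0,0],[-1,0.027,0,-0.004,0,0,0],[-1,0.028,0,-0.004,0,0,0],[-1,0.028,0,-0.004,0,0,0],[-1,0.028,0,-0.004,0,0,0]],
  ],
)

```text
clock: 10.75
position: [0.5207, -0.008, 0.0773]
tool_rot: [-0.394, 0.586, 0.397, 0.587]
ft_force: [-6.2, 0.7, 18.8]
opening: 0.002
```

Call:
move_arm(
  motion=[
    [[-1,-0.01,0,0,0,0,0],[-1,-0.04,0,0,0,0,0],[-1,-0.08,0,0,0,0,0],[-1,-0.12,0,0,0,0,0],[-1,-0.16,0,0,0,0,0],[-1,-0.2,0.03,0,0,0,0],[-1,-0.22,0.06,0,0,0,0],[-1,-0.22,0.09,0,0,0,0],[-1,-0.22,0.1,0,0,0,0],[-1,-0.22,0.1,0,0,0,0]],
  ],
)

```text
clock: 11.75
position: [0.4272, 0.0288, 0.2974]
tool_rot: [-0.394, 0.585, 0.398, 0.587]
ft_force: [0.1, 0.4, 0.0]
opening: 0.002
```

```bash
python3 look.py 7
```

```text
(no output)
```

View pics/b_7.png

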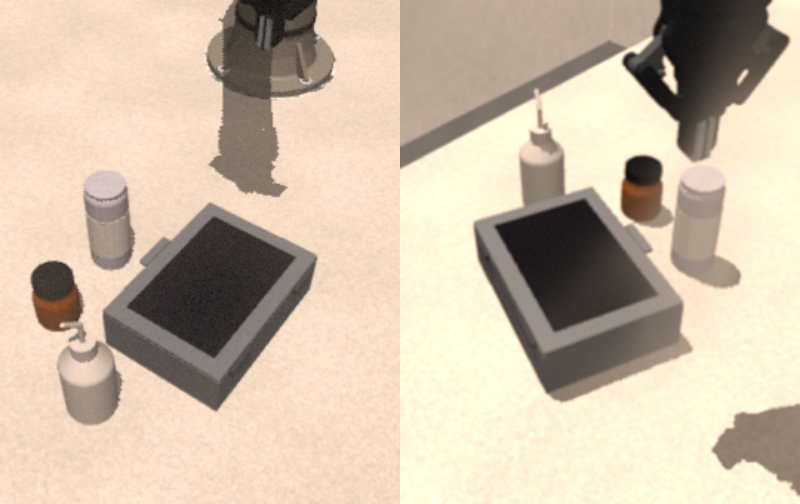

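```bash
python3 -c "
from station import robot
print(robot.read_state()['ft_force']); print(robot.finish_job())"
```

```text
[-0.34248066  0.11785808  0.79770623]
the job is handed in; nothing more can be done
None
```

The sample case is put away: I pushed the flap flat first, then pushed the cover shut with closed fingers, and handed the job in at about 12 s.

- **Flap:** The fingertips pressed on it at z ≈ 48.6 mm with about 25 N, against 49 mm expected when flat. Pictures before I touched the cover showed it lying flat below the rim over the vials.
- **Cover:** The fingertips pressed on it at z ≈ 66.3 mm with about 19 N, against 67 mm expected when shut. After I lifted away, both views showed it closed evenly on the rim.
- **Other things:** The bottle, jar and can looked unmoved and still standing in both views. The arm was clear and touching nothing at the end, with under 1 N at the wrist.
- **Limits of the checks:** The fit of the case pose left errors of up to about 4 pixels in the side view, and this did not affect the pushes. The vials could not be seen once the cover was shut, so the last look at them was before that. I did not measure the cover's closed angle separately; "shut" rests on the contact height, the force and the pictures. No check failed or disagreed.

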